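Prepare a car battery for charging

TASK

Get the car battery ready for charging: lift the loose black cover off its terminal and set it down, not dropped, flat and right way up in the round steel parts dish, and turn the charger's current knob until its white pointer points at the solid triangular mark on the scale. Do it in either order, and leave the other things on the bench where they are.

Things in the scene. Friction and masses are not known exactly. Their poses are not given: they have to be found in the camera images.
- battery: Car battery, immovable: black case, grey lid, 175 (x) x 207 (y) x 172 high to the flat lid. Origin: centre of underside, z up. Lead posts 19 mm across, 18 mm high above the lid at x = -42 mm, y = -66 mm (covered) and +66 mm (bare). Vent strip 9 mm high on the lid at x 10 to 70 mm. Battery and charger may swap sides of the bench.
- cap: Loose black plastic terminal cover, about 60 g, on the battery's lid over a post: hollow box open below, 42 (x) x 62 (y) x 34 high, plus a lead outlet 12 long, 22 wide, 25 high at its -y end. Origin: centre of the box's underside, z up. Ribs inside leave 2 mm play round the post: lift 18 mm straight up to clear it. Grip across x (42 mm). Its yaw may differ from the battery's.
- cap_top (a point): Centre of the cover's top face, 34 mm above its underside. Axes as cap.
- dish: Round steel parts dish, held down by its magnets (does not move): 150 mm across the rim, 28 high, inner floor 122 mm across and 4 mm above its underside, wall leaning outward. Origin: centre of underside, z up. It may change places with the tub.
- charger: Battery charger, immovable: blue case 230 deep (x), 200 wide (y), 100 high at the front (x = -115 mm); panel rises from there at 15 deg over 160 mm to a flat top 143 high; handle to 178 high at x = 85 mm. Panel faces up and to -x: current knob with round scale plate on its +y half, ammeter (10 mm proud) and switch on the other. Origin: centre of underside.
- dial (a joint): Knob angle in rad, growing clockwise seen from above. 0: pointer straight up the panel (charger's +x side); stops at -2.356 (lowest, lower left) and 2.356. The solid triangular mark is at 0.942. A long scale mark every 0.471 rad, short ones between. No detents or spring: it stays where left; friction about 0.06 N m.
- dial_grip (a point): Point on the knob's axis 34 mm out from the panel, 4 mm below the grip's top; a good TCP point. Axes turn with the knob: x = the way the white pointer points, z = knob axis, outward (15 deg off vertical). Black knob: skirt 62 mm across, 11 high; wing bar 16 thick (y: grip across it), x -28 to 22 mm, top 38 mm above the panel; narrower nose to x = 32 mm, 28 high.
- set_mark (a point): Inner tip of the solid black triangular mark on the scale plate, 47 mm from the knob's axis, 3 mm out from the panel. The triangle is 15 mm long, 13 mm wide at its outer side, tip towards the knob. Axes as charger.
- tub: White plastic tub with lid, 104 mm across, 91 mm high, loose bystander. Origin: centre of underside.
- multimeter: Black multimeter lying on its back, 185 (x) x 88 (y) x 46 mm high, loose bystander. Origin: centre of underside.
- spray_can: Spray can, 65 mm across, 200 mm high, standing, loose bystander. Origin: centre of underside.
- screwdriver: Screwdriver 200 mm long lying between charger and battery, loose bystander.
- wrench: Steel wrench 220 mm long lying at the right, loose bystander.
- caliper: Steel vernier caliper 235 mm long lying at the left, loose bystander. Origin: middle of its beam.
Mind the look-alikes: they are no part of the job. Of the things that look like the cap, the smallest one is meant.

How it is judged (in metres and radians):
At the end, for the whole second after the job is handed in: The knob is at rest with its pointer within 0.10 rad of the triangular mark (dial between 0.842 and 1.042), and the cover lies at rest in the dish: its origin within 40 mm of the dish's centre and less than 18 mm above the dish's underside, right way up within 0.3 rad (value of joint dial between 0.842 and 1.042 rad and velocity of joint dial between -0.05 and 0.05 rad/s and horizontal distance between cap and dish below 0.04 m and z of cap in the frame of dish below 0.018 m and angle between cap's own z axis and vertical below 0.3 rad and linear speed of cap below 0.02 m/s); the robot touches nothing.
It fails at once if the cover is dropped or thrown: it moves faster than 1 m/s (a fall of about 50 mm) while the fingers do not hold it (linear speed of cap above 1 m/s and contact force between the fingers and cap below 0.05 N).
It fails at once if a bystander (tub, multimeter, spray can, screwdriver, wrench or caliper) is moved more than 25 mm from its starting place (distance of any of tub, multimeter, spray_can, screwdriver, wrench, caliper from where it was at the start of the episode above 0.025 m).
It also fails if it takes over 72 s, if anything falls off the work surface, if the arm or the gripper's body presses on something with over 40 N, if the wrist force passes 120 N, or if a joint passes its speed limit or range.

ROBOT

A 6-joint arm with a two-finger parallel gripper is mounted at the origin on the work surface. World frame = base frame: x ahead of the robot, y to its left, z up, the work surface at z = 0. Lengths are in m, angles in degrees, forces in N, time in s.
With the tool pointing down it reaches from about 0.375 to 0.9 m from the base axis. Payload 3.1 kg.
Tool frame: the origin (TCP) lies between the finger pads, 19 mm behind the fingertips; this is the grasp point; z points along the fingers, y is the line along which they close (so a half turn about z gives the same grasp; the last joint's range is limited). The gripper opens to 87 mm and grips with 3 to 60 N. Pads are 19 mm wide; open, the fingers measure 117 mm over their backs; the gripper's body (75 mm by 190 mm) begins 51 mm behind the grasp point.
Start: joints at [63.169, 30.224, 82.088, -0, 67.689, -10.227], TCP at [0.179, 0.599, 0.241] pointing down, gripper open.
Joint ranges: [-176.69, 176.69], [-43.24, 126.21], [12.49, 139.97], [-82, 262], [0, 151.66], [-163.58, 163.58]. Speed limits (degrees/s): [159.86, 159.86, 180, 180, 180, 180].

INTERFACE

Orientations are given as a 3x3 rotation matrix whose columns are the frame's x, y, z axes.
In Python, from rig import read_state, capture, hand_in, trace, landmark_of gives the robot as it stands.
- The arm moves only by the shell command python3 -m jog 'ROWS'. ROWS is JSON, a list of rows, each an object of numbers: "tx", "ty", "tz": the shift along the tool's x, y, z in cm; "roll": the turn about the tool's z in rad; "jaw": the opening, from 0 (shut) to 1 (fully open). A call has 1 to 8 rows; each row shifts and turns the commanded pose from where the row before left it, along the tool's axes as they then stand; what a row does not reach is not made up. A row lasts 1/10 s, in which the tool goes at most 50 mm and 8.59 degrees, less where a joint would pass 70% of its speed; a pose out of reach is approached as far as the arm can. A call with a gripper value outside its range is refused whole. The fingers move at their own pace and stop on an object; the grip force is fixed at half the most. Time passes only in rows, so rows that do not move let the fingers close. It gives the time, the measured TCP pose, the force, the opening and the grip force at its end, in the units of the state.
- read_state(): the state, without advancing time (a new reading comes with each control period).
- capture(name): name is "side" or "top" or "wrist"; returns a dict with "img" (420x560x3 uint8, red, green, blue), "vertical_fov" (degrees; the focal length in pixels is half the picture's height over the tangent of half this angle, whatever the lens; pixels are square), "cx", "cy" (the principal point, pixels), "cam_to_world" (4x4, takes a point from camera to world coordinates); the wrist camera has in their place "tool_from_camera" (4x4, takes a point from camera to tool coordinates, whose origin is the TCP and whose axes are the flange's). Camera axes: x right, y up, looking along -z (the intrinsics and any distortion apply to the point x, -y, -z); pixel columns grow to the right and rows downward; lengths in m; the calibration is good to about 2 mm. A picture is of the moment at which its call begins: read the wrist's pose just before it. There is no depth.
- hand_in(): hands the job in; it is judged then, once.
Trained networks look in the newest picture that a camera, given by its name, has taken for a name from the list of things; names that differ only in an ending like _2 or _b are one class to them, and where a whole thing is asked for, a point or a joint stands for the part that bears it (a point fixed in the world has none). Each returns a list of dicts, best first, with "p" (0 to 1); they miss things now and then, are a little off and sometimes report something else, mostly with a low value. They report only what shows in the picture. A call takes as long as a camera call. They do not tell look-alikes from the thing itself.
- trace(camera, thing): "pixels" (420x560 bool, what is visible of it) and "bbox" ([left, top, width, height] in pixels, round what is visible of it).
- landmark_of(camera, thing): "point" ([row, column] in pixels: a listed point, or the origin of a listed thing).
The state is a dict: "time_s": time; "joint_positions": joint angles; "qvel": joint speeds; "tau": joint torques, N m; "position": TCP position; "tcp_rot": TCP orientation; "force": force on the tool from outside, world axes, zero at the start; "moment": the same for the moment, N m; "opening": opening from 0.0 (shut) to 1.0 (fully open); "grasp_force": force on a finger pad.
Only numpy, scipy, OpenCV 4.12 (cv2) and the standard library are available. Lean on these libraries where they do the work, as an engineer would, in place of code of your own. Each camera call takes 0.05 s, during which the arm holds its last target. There are 200 camera calls.

## Working session

There is one attempt and no reset: what is moved stays moved. The work goes in short steps, Python scripts to look and compute and a shell command to move; the robot and the scene stay as the last step left them, time stands still between calls to the robot, and variables do not carry over. Pictures are saved under pics/ and viewed, at most 13 in all, crops included, and the job is handed in when it is done.

```bash
ls; mkdir -p pics; python3 - <<'E'
from rig import *
import cv2,numpy as np
s=read_state();print({k:np.round(v,3).tolist() for k,v in s.items()})
for c in("top","side"):
    d=capture(c);cv2.imwrite(f"pics/{c}0.png",cv2.resize(d["img"][:,:,::-1],(800,600)))
    print(c,{k:(np.round(v,4).tolist()) for k,v in d.items() if k not in("img",)})
    for t in("cap","cap_top","dish","dial_grip","set_mark","charger","battery"):
        print(t,[(np.round(x["point"],1).tolist(),round(x["p"],2)) for x in landmark_of(c,t)][:4])
d=capture("wrist");print({k:(np.round(v,4).tolist()) for k,v in d.items() if k not in("img",)})
E
```

```text
pics
{'time_s': 0.0, 'joint_positions': [63.169, 30.281, 82.156, -0.0, 67.688, -10.225], 'qvel': [-0.029, -0.042, -0.048, -0.017, 0.012, 0.004], 'tau': [0.0, -44.003, -17.66, 0.063, 0.058, -0.0], 'position': [0.178, 0.598, 0.24], 'tcp_rot': [[-0.958, 0.286, -0.001], [0.286, 0.958, -0.002], [0.0, -0.002, -1.0]], 'force': [-0.257, 1.573, -0.392], 'moment': [0.004, -0.057, -0.01], 'grasp_force': 0.0, 'opening': 1.002}
top {'vertical_fov': 56.1104, 'cx': 279.4724, 'cy': 217.4379, 'cam_to_world': [[0.0177, 0.9873, -0.1579, 0.3042], [-0.9998, 0.0172, -0.0043, -0.0351], [-0.0015, 0.1579, 0.9875, 1.21], [0.0, 0.0, 0.0, 1.0]]}
cap [([228.5, 268.5], 0.75), ([299.1, 367.1], 0.69), ([164.5, 377.0], 0.66), ([269.5, 421.0], 0.63)]
cap_top [([297.3, 372.4], 0.89), ([266.9, 425.1], 0.86), ([162.1, 374.2], 0.67)]
dish [([234.3, 351.5], 0.79), ([161.4, 205.5], 0.67), ([234.7, 208.5], 0.55)]
dial_grip []
set_mark [([150.6, 203.1], 0.92), ([161.5, 185.5], 0.36)]
charger [([162.9, 207.6], 0.82), ([211.4, 416.9], 0.18)]
battery []
side {'vertical_fov': 45.0743, 'cx': 286.1415, 'cy': 214.2998, 'cam_to_world': [[0.9223, 0.1858, -0.3389, -0.0713], [-0.3862, 0.4808, -0.7872, -1.2716], [0.0167, 0.8569, 0.5152, 0.957], [0.0, 0.0, 0.0, 1.0]]}
cap [([323.1, 253.9], 0.95), ([242.7, 372.5], 0.84), ([353.8, 310.3], 0.63), ([167.4, 297.5], 0.19)]
cap_top [([307.8, 249.3], 0.8), ([341.4, 310.5], 0.69), ([226.8, 371.3], 0.66)]
dish [([293.9, 308.3], 0.68)]
dial_grip [([171.2, 297.1], 0.66)]
set_mark [([175.7, 313.9], 0.87)]
charger [([205.1, 308.5], 0.65)]
battery [([273.6, 369.4], 0.66), ([189.5, 260.7], 0.38)]
{'vertical_fov': 59.4656, 'cx': 274.8718, 'cy': 204.3154, 'tool_from_camera': [[0.0007, 0.9529, 0.3031, 0.0846], [1.0, -0.0007, 0.0, 0.0002], [0.0002, 0.3031, -0.9529, -0.1432], [0.0, 0.0, 0.0, 1.0]]}
```

View pics/top0.png

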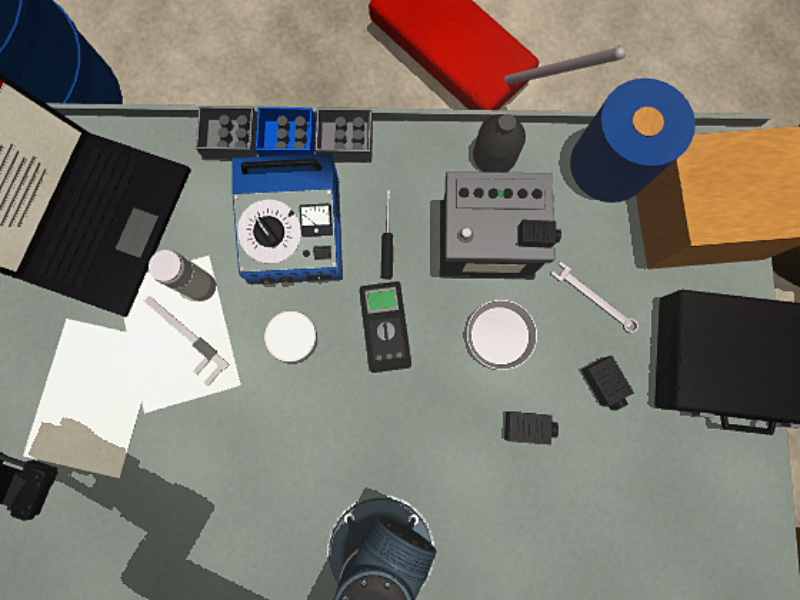

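View pics/side0.png

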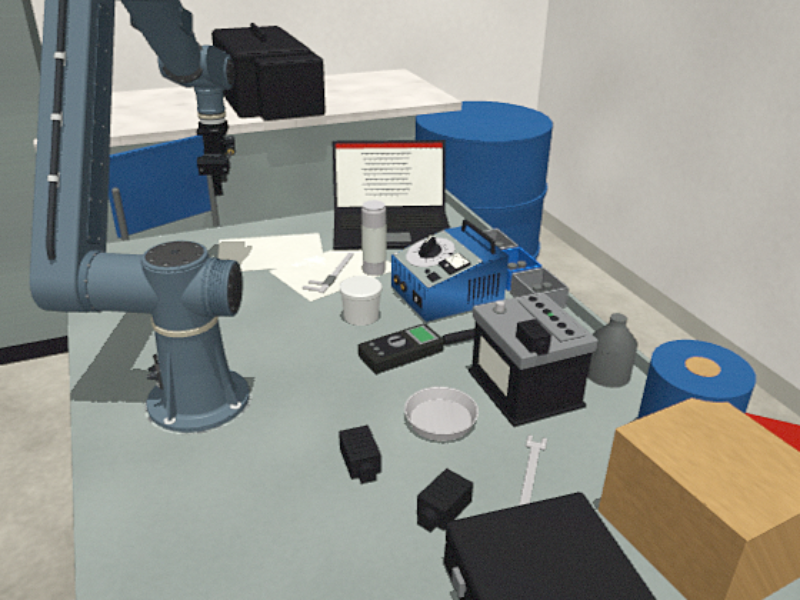

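The top view (800x600) shows the charger at (288,220) with the knob at (268,230) and the triangle near (291,212), the tub at (290,336), the dish at (500,335) and the battery at (498,222). Cap candidates are A (539,233) on the battery lid, B (530,428) on the bench and C (607,383) on the bench. By the description, A is the one: it sits on the lid over the post and should be the smallest. I'll check sizes and take a close crop.

```bash
cat > h.py <<'E'
import numpy as np,cv2
from rig import *
def cam(name):
    s=read_state();d=capture(name);h,w=d["img"].shape[:2]
    f=h/2/np.tan(np.radians(d["vertical_fov"]/2))
    if name=="wrist":
        T=np.eye(4);T[:3,:3]=s["tcp_rot"];T[:3,3]=s["position"];M=T@d["tool_from_camera"]
    else: M=np.array(d["cam_to_world"])
    return dict(img=d["img"],f=f,cx=d["cx"],cy=d["cy"],M=M,name=name)
def ray(c,rc):
    r,k=rc;v=np.array([(k-c["cx"])/c["f"],-(r-c["cy"])/c["f"],-1]);v=c["M"][:3,:3]@v
    return c["M"][:3,3],v/np.linalg.norm(v)
def onz(c,rc,z):
    o,v=ray(c,rc);return o+v*(z-o[2])/v[2]
def tri(obs):
    A=0;b=0;R=[ray(c,p) for c,p in obs]
    for o,v in R:
        P=np.eye(3)-np.outer(v,v);A=A+P;b=b+P@o
    x=np.linalg.solve(A,b);return x,[float(np.linalg.norm((np.eye(3)-np.outer(v,v))@(x-o))) for o,v in R]
def proj(c,X):
    X=np.atleast_2d(X);p=(X-c["M"][:3,3])@c["M"][:3,:3];return np.stack([c["cy"]-c["f"]*p[:,1]/-p[:,2],c["cx"]+c["f"]*p[:,0]/-p[:,2]],1)
E
python3 - <<'E'
from h import *
np.set_printoptions(precision=4,suppress=True)
T=cam("top");S=cam("side")
for t in("cap","dish","tub","battery","charger","dial","spray_can","multimeter"):
    for c in(T,S):
        for x in trace(c["name"],t)[:4]:
            ys,xs=np.nonzero(x["pixels"]);print(t,c["name"],round(x["p"],2),x["bbox"],len(ys),np.array([ys.mean(),xs.mean()]), cv2.minAreaRect(np.stack([xs,ys],1).astype(np.float32)))
def p(n,a,b): print(n,*tri([(T,a),(S,b)]))
p("set_mark",(150.6,203.1),(175.7,313.9));p("dish",(234.3,351.5),(293.9,308.3))
p("captop A?",(162.1,374.2),(226.8,371.3))
E
python3 - <<'E'
import cv2
a=cv2.imread('pics/top0.png')
from rig import *
t=capture("top")["img"][:,:,::-1];s=capture("side")["img"][:,:,::-1]
x=cv2.resize(t[110:320,300:460],(600,788)[::1],interpolation=3)
a=cv2.resize(t[105:210,150:250],(400,420),interpolation=2);b=cv2.resize(t[110:215,300:400],(400,420),interpolation=2)
cv2.imwrite('pics/crop1.png',cv2.hconcat([a,b]))
E
```

```text
cap top 0.98 [353.3, 287.0, 37.9, 27.0] 706 [299.3045 370.6062] ((371.7138671875, 299.4345397949219), (37.03828430175781, 20.34614372253418), 4.763641834259033)
cap top 0.92 [408.5, 251.2, 36.1, 35.0] 800 [267.9925 425.53  ] ((426.16986083984375, 268.9056701660156), (36.714603424072266, 24.28214454650879), 60.945396423339844)
cap top 0.79 [364.2, 153.0, 27.9, 22.3] 491 [163.4623 375.9246] ((377.0, 163.5), (19.0, 28.0), 90.0)
cap side 0.87 [238.0, 297.8, 26.4, 40.1] 893 [317.168  252.2867] ((252.9000244140625, 317.699951171875), (40.47714614868164, 25.930675506591797), 71.56504821777344)
cap side 0.76 [360.0, 224.0, 23.5, 25.3] 453 [235.4525 373.6291] ((373.7500305175781, 235.25003051757812), (28.284271240234375, 19.091880798339844), 45.0)
cap side 0.64 [291.5, 328.2, 39.9, 43.5] 1183 [350.2646 310.2392] ((309.7500305175781, 350.2500305175781), (29.698484420776367, 47.37614822387695), 45.0)
dish top 0.75 [330.2, 209.9, 43.5, 50.8] 1867 [233.8693 351.0916] ((351.5, 234.0), (48.0, 47.0), 90.0)
dish side 0.6 [283.4, 270.6, 51.6, 40.5] 1550 [288.7123 309.0606] ((309.0, 289.5), (37.0, 50.0
[... 1623 characters left out ...]
.0)
multimeter top 0.62 [254.6, 196.9, 32.3, 62.9] 1788 [228.2875 269.1667] ((268.9346923828125, 228.02627563476562), (62.204185485839844, 30.060232162475586), 82.14668273925781)
multimeter top 0.22 [177.2, 152.5, 22.0, 20.2] 387 [161.4264 187.7158] ((187.5, 161.5), (21.0, 21.0), 90.0)
multimeter side 0.93 [250.6, 226.7, 58.8, 35.4] 1326 [243.8386 279.9713] ((280.7379455566406, 243.73362731933594), (24.83462905883789, 59.82420349121094), 72.0308609008789)
set_mark [0.6629 0.1886 0.1404] [0.00021605022504900265, 0.00021605022504874862]
dish [ 0.4457 -0.2517  0.0034] [0.002726383868332004, 0.0027263838683320267]
captop A? [ 0.615  -0.2769  0.2099] [0.0006545818653115931, 0.0006545818653114692]
```

View pics/crop1.png

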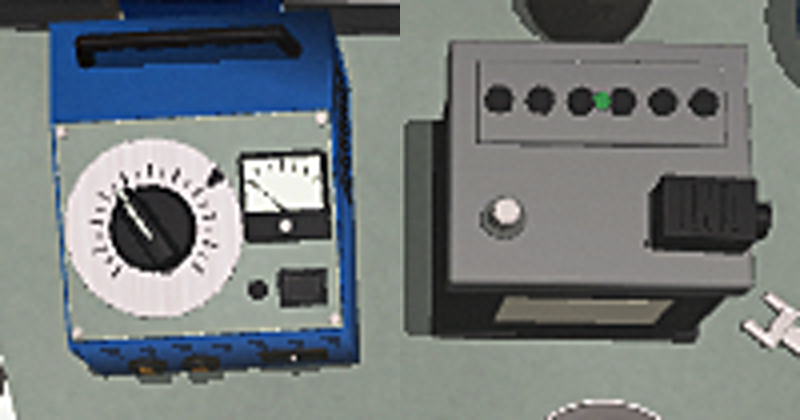

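The crop confirms cap A sits on the lid at the right, with its outlet pointing right. It is about 71 mm long at its height, against about 111 mm for B on the bench, so A is the smallest. The knob pointer is up-left at roughly -0.5 rad and the triangle is upper right. Next I'll compute poses and the move to a close view of the knob.

```bash
python3 - <<'E'
from h import *
np.set_printoptions(precision=4,suppress=True)
T=cam("top")
print("knob",onz(T,(161.5,187.5),.15),"can top",onz(T,(184,115.6),.2),"tub",onz(T,(235.5,203.5),.091),"dish rim",onz(T,(234,351.5),.028))
s=read_state();R=s["tcp_rot"];p=s["position"]
for g in([.63,.21,.33],[.5,-.2,.33]): print(R.T@(np.array(g)-p)*100)
E
```

```text
knob [0.6271 0.2286 0.15  ] can top [0.5472 0.4022 0.2   ] tub [0.427  0.1857 0.091 ] dish rim [ 0.4463 -0.2482  0.028 ]
[-54.3744 -24.3669  -8.8756]
[-53.6357 -67.3722  -8.8757]
```

```bash
python3 -m jog '[{"tz":-4.5},{"tz":-4.5},{"tx":-4,"ty":-2},{"tx":-4,"ty":-2},{"tx":-4,"ty":-2},{"tx":-4,"ty":-2},{"tx":-4,"ty":-2},{"tx":-4,"ty":-2}]'; python3 -m jog '[{"tx":-4,"ty":-2},{"tx":-4,"ty":-2},{"tx":-4,"ty":-2},{"tx":-4,"ty":-2},{"tx":-4,"ty":-1},{"tx":-4,"ty":-1},{"tx":-4,"ty":-1},{}]'
python3 - <<'E'
from h import *
s=read_state();print(s["position"],s["joint_positions"],s["tcp_rot"])
E
```

```text
[0.17858662 0.59892207 0.24125561] [ 6.31655819e+01  3.02231167e+01  8.20871522e+01  1.31825883e-03
  6.76898117e+01 -1.02265173e+01] [[-9.58280674e-01  2.85828883e-01 -1.96283744e-05]
 [ 2.85828883e-01  9.58280674e-01  8.35363172e-06]
 [ 2.11972011e-05  2.39476751e-06 -1.00000000e+00]]$[0]: bad value
$[0]: bad value
```

```bash
python3 -m jog '[{"tx":0,"ty":0,"tz":-4.5,"roll":0,"jaw":1}]'; python3 -m jog --help | head -30
```

```text
time_s: 2.0
position: [0.1769, 0.5952, 0.2802]
tcp_rot: [[-0.958, 0.286, -0.007], [0.286, 0.958, -0.014], [0.003, -0.015, -1.0]]
force: [0.3, 0.5, -0.7]
opening: 1.004
grasp_force: 0.0invalid input: not JSON, or not a number
```

```bash
python3 -m jog '[{"tx":0,"ty":0,"tz":-4.5,"roll":0,"jaw":1},{"tx":-4,"ty":-2,"tz":0,"roll":0,"jaw":1},{"tx":-4,"ty":-2,"tz":0,"roll":0,"jaw":1},{"tx":-4,"ty":-2,"tz":0,"roll":0,"jaw":1},{"tx":-4,"ty":-2,"tz":0,"roll":0,"jaw":1},{"tx":-4,"ty":-2,"tz":0,"roll":0,"jaw":1},{"tx":-4,"ty":-2,"tz":0,"roll":0,"jaw":1},{"tx":-4,"ty":-2,"tz":0,"roll":0,"jaw":1}]' | grep -v rot; python3 -m jog '[{"tx":-4,"ty":-2,"tz":0,"roll":0,"jaw":1},{"tx":-4,"ty":-2,"tz":0,"roll":0,"jaw":1},{"tx":-4,"ty":-2,"tz":0,"roll":0,"jaw":1},{"tx":-4,"ty":-1,"tz":0,"roll":0,"jaw":1},{"tx":-4,"ty":-1,"tz":0,"roll":0,"jaw":1},{"tx":-4,"ty":-1,"tz":0,"roll":0,"jaw":1},{"tx":-2,"ty":-1,"tz":0,"roll":0,"jaw":1},{"tx":0,"ty":0,"tz":0,"roll":0,"jaw":1}]'
python3 - <<'E'
from h import *
np.set_printoptions(precision=4,suppress=True)
s=read_state();print(s["time_s"],s["position"],s["joint_positions"])
W=cam("wrist");cv2.imwrite("pics/w1.png",cv2.resize(W["img"][:,:,::-1],(800,600)))
for t,z in(("dial_grip",.17),("set_mark",.14),("dial",.16),("charger",.1)):
    print(t,[(x["point"],round(x["p"],2),onz(W,x["point"],z)) for x in landmark_of("wrist",t)][:3])
E
```

```text
time_s: 2.8
position: [0.408, 0.3834, 0.3314]
force: [-0.7, -0.2, 0.1]
opening: 0.996
grasp_force: 0.0
time_s: 3.6
position: [0.6293, 0.2121, 0.3305]
tcp_rot: [[-0.957, 0.289, -0.0], [0.289, 0.957, -0.001], [-0.0, -0.001, -1.0]]
force: [0.1, 0.4, -0.4]
opening: 1.002
grasp_force: 0.0
3.6 [0.6293 0.2121 0.3305] [  9.0244  28.9593  69.6496  -0.0418  81.4092 -64.161 ]
dial_grip [([173.1, 293.5], 0.69, array([0.6189, 0.2318, 0.17  ]))]
set_mark [([210.9, 270.2], 0.68, array([0.655 , 0.1998, 0.14  ]))]Traceback (most recent call last):
  File "<stdin>", line 6, in <module>
ValueError: it knows: battery, caliper, cap, cap_top, charger, dial_grip, dish, multimeter, screwdriver, set_mark, spray_can, tub, wrench
```

View pics/w1.png

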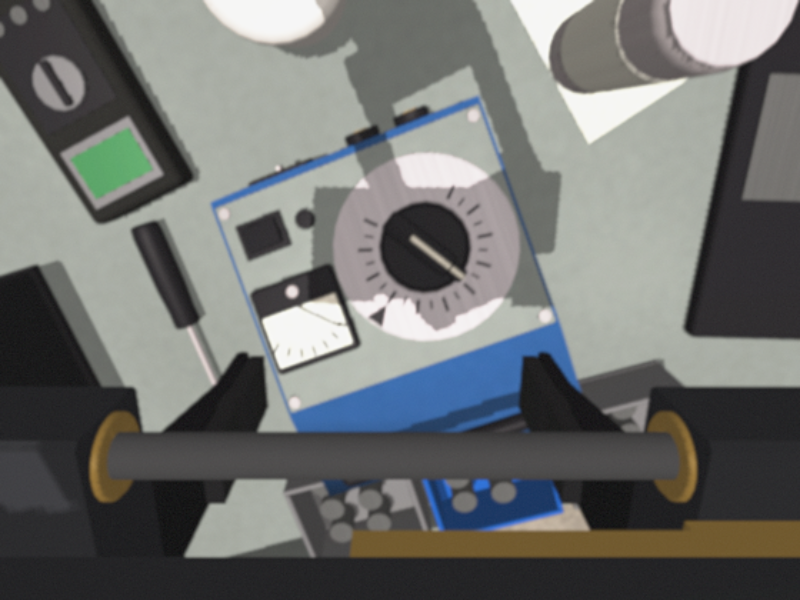

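The wrist view shows the panel front corners at (213,203) and (479,98) and its upper corners near (298,433) and (557,322). The knob centre is about (425,247), its pointer runs (412,238) to (463,278), and the triangle tip is near (387,305). I'll fit the charger pose from the corners.

```bash
cat > ch.py <<'E'
from h import *
from scipy.optimize import least_squares
np.set_printoptions(precision=4,suppress=True)
t15=np.radians(15);k=np.array([.7,.7]) # 800->560
def fit(W,px,pts):
    px=np.array(px)[:,::-1]*.7;pts=np.array(pts)
    def world(q,P):
        c,s=np.cos(q[2]),np.sin(q[2]);return np.array(P)@np.array([[c,s,0],[-s,c,0],[0,0,1]])+[q[0],q[1],0]
    r=least_squares(lambda q:(proj(W,world(q,pts))-px).ravel(),[.65,.18,0]);return r.x,r.fun,world
def R(q):
    c,s=np.cos(q[2]),np.sin(q[2]);Rz=np.array([[c,-s,0],[s,c,0],[0,0,1]])
    a,b=np.cos(t15),np.sin(t15);return Rz@np.array([[a,0,-b],[0,1,0],[b,0,a]]) # panel frame: x up panel, z out
def onpl(W,px,P0,n):
    o,v=ray(W,(px[1]*.7,px[0]*.7));return o+v*((P0-o)@n)/(v@n)
E
python3 - <<'E'
from ch import *
W=cam("wrist")
q,res,world=fit(W,[(213,203),(479,98),(298,433),(557,322)],[(-.115,-.1,.1),(-.115,.1,.1),(.0395,-.1,.1414),(.0395,.1,.1414)])
print(q,res)
Rp=R(q);P0=world(q,[(-.115,0,.1)])[0];n=Rp[:,2]
c=onpl(W,(426,247),P0,n);sk=onpl(W,(425,247),P0+.011*n,n);m=onpl(W,(387,305),P0+.003*n,n);m2=onpl(W,(386,301),P0+.003*n,n)
print("plate",c,"skirt",sk-.011*n,"local",Rp.T@(c-P0),Rp.T@(sk-P0),"mark-axis",Rp.T@(m-c),Rp.T@(m2-c),np.linalg.norm(m-c))
a=onpl(W,(412,238),P0+.036*n,n);b=onpl(W,(463,278),P0+.030*n,n);d=Rp.T@(b-a);print("pointer",d,np.arctan2(-d[1],d[0]))
for ax in(c,sk-.011*n):
  print("axis grip pt",ax+.034*n)
d=Rp.T@(m-c);print("mark ang",np.arctan2(-d[1],d[0]))
E
```

```text
[0.6698 0.2101 0.0935] [ 6.107  -0.2801  1.8096 -0.7839 -9.3859 -2.5889  0.5283  3.4935]
plate [0.628  0.2389 0.1204] skirt [0.6281 0.2386 0.1204] local [ 0.0787  0.0326 -0.    ] [0.0788 0.0322 0.011 ] mark-axis [ 0.0277 -0.0394  0.003 ] [ 0.0248 -0.039   0.003 ] 0.04821477898867421
pointer [ 0.0348  0.0207 -0.006 ] -0.5359003150990908
axis grip pt [0.6192 0.2381 0.1532]
axis grip pt [0.6194 0.2378 0.1532]
mark ang 0.9584228935390682
```

```bash
python3 - <<'E'
from ch import *
W=cam("wrist");T=cam("top");S=cam("side")
# screw/panel corners: also top view (800px): front top corners, panel upper corners
for pts3 in [(290,411)]:
  q,res,world=fit(W,[(213,203),(479,98),pts3,(557,322)],[(-.115,-.1,.1),(-.115,.1,.1),(.0395,-.1,.1414),(.0395,.1,.1414)])
  print(q,res)
Rp=R(q);P0=world(q,[(-.115,0,.1)])[0];n=Rp[:,2]
c=onpl(W,(426,247),P0,n);m=onpl(W,(387,305),P0+.003*n,n)
print("plate",c,"grip",c+.034*n,"mark",m,"mark-axis",Rp.T@(m-c))
a=onpl(W,(412,238),P0+.036*n,n);b=onpl(W,(463,278),P0+.030*n,n);d=Rp.T@(b-a);print("pointer",np.arctan2(-d[1],d[0]))
for X in("set_mark","dial_grip"):
  o=[]
  for C in(W,T,S):
    l=landmark_of(C["name"],X)
    if l and l[0]["p"]>.5:o.append((C,l[0]["point"]));print(X,C["name"],l[0]["point"],l[0]["p"])
  if len(o)>1:print(tri(o))
for C in(T,S): print(C["name"],"proj mark",proj(C,m),"grip",proj(C,c+.034*n),"corners",proj(C,world(q,[(-.115,-.1,.1),(-.115,.1,.1),(.0395,-.1,.1414),(.0395,.1,.1414)])).ravel()/.7)
C=S;cv2.imwrite("pics/s2.png",cv2.resize(S["img"][140:245,240:380,::-1],(800,600),interpolation=2))
E
```

```text
[0.6662 0.2094 0.07  ] [-0.3324 -1.2111 -0.3752  0.7489  1.451  -0.9574 -0.1606  1.3016]
plate [0.6279 0.2393 0.1211] grip [0.6191 0.2387 0.154 ] mark [0.6573 0.2026 0.1314] mark-axis [ 0.0285 -0.0387  0.003 ]
pointer -0.5600826992225918
set_mark wrist [219.5, 268.4] 0.73
set_mark top [150.9, 201.7] 0.8
set_mark side [234.4, 336.9] 0.63
(array([ 0.7579,  0.1996, -0.1267]), [0.033102601898512114, 0.04979420621589143, 0.024782305740970168])
dial_grip wrist [178.2, 287.6] 0.58
dial_grip top [158.4, 186.7] 0.56
dial_grip side [169.7, 301.2] 0.57
(array([0.6294, 0.2292, 0.1521]), [0.00663879912263444, 0.005762247489364382, 0.001428812519854456])
top proj mark [[153.3598 198.7376]] grip [[163.7896 183.4103]] corners [271.928  334.5929 277.0289 235.4952 191.5191 329.5466 196.5975 228.9809]
side proj mark [[176.5515 310.6778]] grip [[168.4802 297.187 ]] corners [288.288  423.8443 253.9989 388.1919 260.4621 479.9716 229.0728 440.6134]
```

View pics/s2.png

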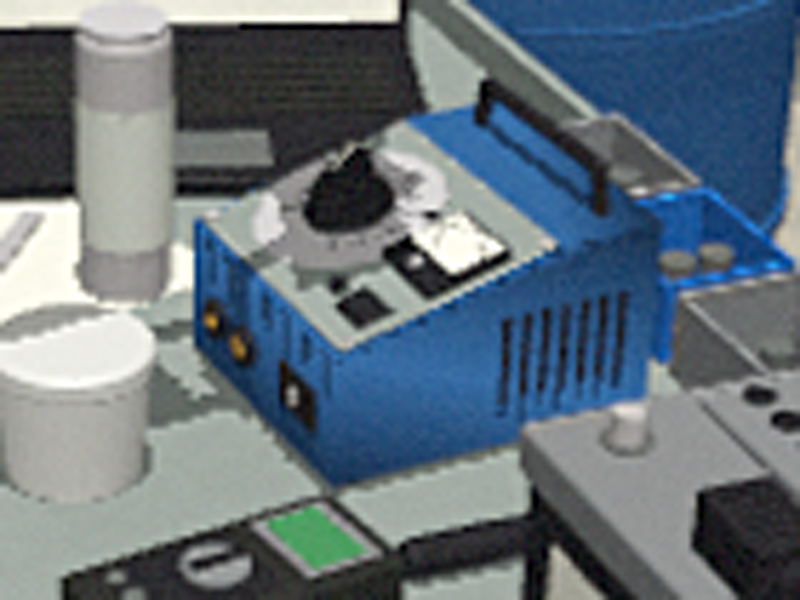

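The side view shows panel corners at crop (345,350), (197,218), (555,245) and (400,122). These sit a few pixels off the wrist-only fit, so I'll fit all cameras jointly and separately.

```bash
python3 - <<'E'
from ch import *
W=cam("wrist");T=cam("top");S=cam("side")
P=np.array([(-.115,-.1,.1),(-.115,.1,.1),(.0395,-.1,.1414),(.0395,.1,.1414)])
# [row,col] in 560 px ; order front -y, front +y, upper -y, upper +y
o={"W":np.array([(203,213),(98,479),(411,290),(322,557)])*.7,
 "T":np.array([(105+332/4,150+345/4),(105+340/4,150+75/4),(105+112/4,150+328/4),(105+125/4,150+52/4)]),
 "S":np.array([(140+a/5.714,240+b/5.714) for a,b in((350,345),(218,197),(245,555),(122,400))])}
C={"W":W,"T":T,"S":S}
def world(q,P):
    c,s=np.cos(q[2]),np.sin(q[2]);return np.array(P)@np.array([[c,s,0],[-s,c,0],[0,0,1]])+[q[0],q[1],0]
for use in("W","T","S","TS","WTS"):
    r=least_squares(lambda q:np.concatenate([(proj(C[u],world(q,P))-o[u]).ravel() for u in use]),[.65,.18,0])
    print(use,r.x,r.fun.round(1))
for u in"WTS":
    # free z too
    r=least_squares(lambda q:(proj(C[u],world(q,P)+[0,0,q[3]])-o[u]).ravel(),[.65,.18,0,0]);print(u,r.x,np.abs(r.fun).max())
E
```

```text
W [0.6678 0.2084 0.0692] [-0.3 -1.2 -0.4  0.8  1.4 -0.9 -0.1  1.3]
T [0.6728 0.2026 0.0698] [ 0.2  0.4  1.7 -1.4 -1.1  1.2 -0.8 -0.2]
S [0.6731 0.2053 0.0808] [ 0.8 -0.9  0.  -0.7 -0.5  1.4 -0.8  0.2]
TS [0.6727 0.203  0.073 ] [ 0.1  0.4  1.8 -1.4 -1.2  1.  -0.7 -0.4  1.1 -1.1  0.1 -0.5 -0.1  1.4
 -0.6  0.6]
WTS [0.6687 0.2077 0.0702] [ 0.9 -1.7  0.7  0.   2.4 -1.3  0.8  0.7  1.5 -1.4  3.1 -3.2  0.2 -0.7
  0.5 -2.   0.7 -2.8 -0.3 -1.9 -0.5 -0.3 -0.9 -0.8]
W [ 0.6684  0.2082  0.069  -0.0033] 0.6976910238950325
T [ 0.6818  0.2091  0.0705 -0.0299] 0.9503366185327309
S [ 0.7004  0.2622  0.0878 -0.0329] 0.4985907209250229
```

```bash
python3 -m jog '[{"tx":1.5,"ty":2.1,"tz":2,"roll":0,"jaw":0.5},{"tx":0,"ty":0,"tz":2,"roll":-0.15,"jaw":0.5},{"tx":0,"ty":0,"tz":2,"roll":-0.15,"jaw":0.5},{"tx":0,"ty":0,"tz":2,"roll":-0.15,"jaw":0.5},{"tx":0,"ty":0,"tz":0,"roll":-0.15,"jaw":0.5},{"tx":0,"ty":0,"tz":0,"roll":-0.15,"jaw":0.5},{"tx":0,"ty":0,"tz":0,"roll":-0.15,"jaw":0.5},{"tx":0,"ty":0,"tz":0,"roll":-0.04,"jaw":0.5}]';python3 -m jog '[{"tx":0,"ty":0,"tz":0,"roll":0,"jaw":0.5},{"tx":0,"ty":0,"tz":0,"roll":0,"jaw":0.5}]'
python3 - <<'E'
from h import *
np.set_printoptions(precision=4,suppress=True)
W=cam("wrist");s=read_state();R=s["tcp_rot"];p=s["position"]
im=W["img"][:,:,::-1].copy()
for h in(0,.08,.098):
    r=proj(W,p+R@[0,0,h])[0];cv2.drawMarker(im,(int(r[1]),int(r[0])),(0,0,255),0,8);print(h,r/.7)
cv2.imwrite("pics/w2.png",cv2.resize(im,(800,600)));print(p,s["joint_positions"])
E
```

```text
time_s: 5.2
position: [0.6192, 0.239, 0.2511]
tcp_rot: [[-0.794, -0.608, -0.0], [-0.608, 0.794, -0.0], [0.0, 0.0, -1.0]]
force: [-0.9, 0.6, 0.8]
opening: 0.508
grasp_force: 0.0
time_s: 5.4
position: [0.6191, 0.239, 0.2512]
tcp_rot: [[-0.797, -0.604, -0.0], [-0.604, 0.797, 0.0], [0.0, 0.0, -1.0]]
force: [-0.4, -0.3, 0.1]
opening: 0.499
grasp_force: 0.0
0 [410.9961 389.7995]
0.08 [319.4531 390.8166]
0.098 [306.3906 390.9617]
[0.6191 0.239  0.2512] [  11.4761   32.7305   75.4902    0.002    71.7816 -115.7202]
```

View pics/w2.png

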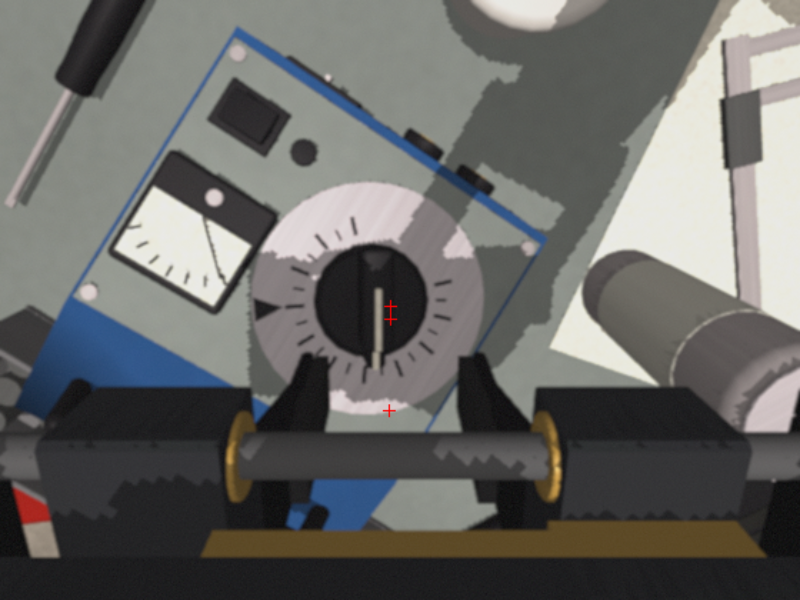

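The pointer and wing bar are vertical in the image at column ~377, with the finger midpoint at ~392, so the tool needs about -6 mm in ty. That agrees with the top and side fit.

```bash
python3 -m jog '[{"tx":0,"ty":-0.6,"tz":3,"roll":0,"jaw":0.5},{"tx":0,"ty":0,"tz":3.5,"roll":0,"jaw":0.5},{"tx":0,"ty":0,"tz":2,"roll":0,"jaw":0.5},{"tx":0,"ty":0,"tz":1.1,"roll":0,"jaw":0.5},{"tx":0,"ty":0,"tz":0,"roll":0,"jaw":0.5}]'; python3 -m jog '[{"tx":0,"ty":0,"tz":0,"roll":0,"jaw":0.15},{"tx":0,"ty":0,"tz":0,"roll":0,"jaw":0.15},{"tx":0,"ty":0,"tz":0,"roll":0,"jaw":0.1},{"tx":0,"ty":0,"tz":0,"roll":0,"jaw":0.1}]'
```

```text
time_s: 5.95
position: [0.6219, 0.2341, 0.1553]
tcp_rot: [[-0.796, -0.605, -0.002], [-0.605, 0.796, -0.001], [0.002, 0.001, -1.0]]
force: [-1.5, 0.3, 1.0]
opening: 0.5
grasp_force: 0.5
time_s: 6.35
position: [0.6244, 0.2328, 0.1557]
tcp_rot: [[-0.795, -0.606, 0.004], [-0.606, 0.795, -0.003], [-0.001, -0.005, -1.0]]
force: [5.8, -8.6, -2.7]
opening: 0.225
grasp_force: 4.7
```

```bash
python3 -m jog '[{"tx":0,"ty":-0.2,"tz":0,"roll":0,"jaw":0.1},{"tx":0,"ty":0,"tz":0,"roll":0,"jaw":0.1},{"tx":0,"ty":0,"tz":0,"roll":0,"jaw":0.1}]'
```

```text
time_s: 6.65
position: [0.6248, 0.2322, 0.1557]
tcp_rot: [[-0.796, -0.605, 0.002], [-0.605, 0.796, -0.001], [-0.001, -0.002, -1.0]]
force: [1.7, -2.2, 1.1]
opening: 0.202
grasp_force: 29.5
```

```bash
python3 -m jog '[{"tx":0,"ty":0,"tz":0,"roll":0.12,"jaw":0.1},{"tx":0,"ty":0,"tz":0,"roll":0.12,"jaw":0.1},{"tx":0,"ty":0,"tz":0,"roll":0.12,"jaw":0.1},{"tx":0,"ty":0,"tz":0,"roll":0.12,"jaw":0.1},{"tx":0,"ty":0,"tz":0,"roll":0.1,"jaw":0.1},{"tx":0,"ty":0,"tz":0,"roll":0,"jaw":0.1}]'
```

```text
time_s: 7.25
position: [0.6242, 0.233, 0.1555]
tcp_rot: [[-0.998, -0.07, 0.001], [-0.07, 0.998, 0.001], [-0.001, 0.001, -1.0]]
force: [1.3, -1.2, 1.1]
opening: 0.181
grasp_force: 30.0
```

```bash
python3 -m jog '[{"tx":0,"ty":0,"tz":0,"roll":0.12,"jaw":0.1},{"tx":0,"ty":0,"tz":0,"roll":0.12,"jaw":0.1},{"tx":0,"ty":0,"tz":0,"roll":0.12,"jaw":0.1},{"tx":0,"ty":0,"tz":0,"roll":0.12,"jaw":0.1},{"tx":0,"ty":0,"tz":0,"roll":0.12,"jaw":0.1},{"tx":0,"ty":0,"tz":0,"roll":0.12,"jaw":0.1},{"tx":0,"ty":0,"tz":0,"roll":0.12,"jaw":0.1},{"tx":0,"ty":0,"tz":0,"roll":0.12,"jaw":0.1}]'; python3 -m jog '[{"tx":0,"ty":0,"tz":0,"roll":0,"jaw":0.1},{"tx":0,"ty":0,"tz":0,"roll":0,"jaw":0.1}]'
```

```text
time_s: 8.05
position: [0.6246, 0.2346, 0.156]
tcp_rot: [[-0.628, 0.778, 0.002], [0.778, 0.628, 0.004], [0.002, 0.004, -1.0]]
force: [-1.0, 2.3, 2.8]
opening: 0.215
grasp_force: 31.4
time_s: 8.25
position: [0.6246, 0.2345, 0.156]
tcp_rot: [[-0.632, 0.775, 0.002], [0.775, 0.632, 0.004], [0.001, 0.004, -1.0]]
force: [1.1, 4.8, 3.2]
opening: 0.213
grasp_force: 31.4
```

```bash
python3 -m jog '[{"tx":0,"ty":0,"tz":0,"roll":0,"jaw":0.5},{"tx":0,"ty":0,"tz":0,"roll":0,"jaw":0.5},{"tx":0,"ty":0,"tz":0,"roll":0,"jaw":0.5},{"tx":0,"ty":0,"tz":-3,"roll":0,"jaw":0.5},{"tx":0,"ty":0,"tz":-4,"roll":0,"jaw":0.5},{"tx":0,"ty":0,"tz":-4,"roll":0,"jaw":0.5},{"tx":0,"ty":0,"tz":0,"roll":0,"jaw":0.5}]'
python3 - <<'E'
from h import *
W=cam("wrist");cv2.imwrite("pics/w3.png",cv2.resize(W["img"][80:290,150:430,::-1],(800,600),interpolation=2))
E
```

```text
time_s: 8.95
position: [0.6267, 0.2322, 0.2711]
tcp_rot: [[-0.63, 0.777, 0.01], [0.777, 0.63, 0.0], [-0.006, 0.008, -1.0]]
force: [0.6, 0.5, 0.0]
opening: 0.497
grasp_force: 0.0
```

View pics/w3.png

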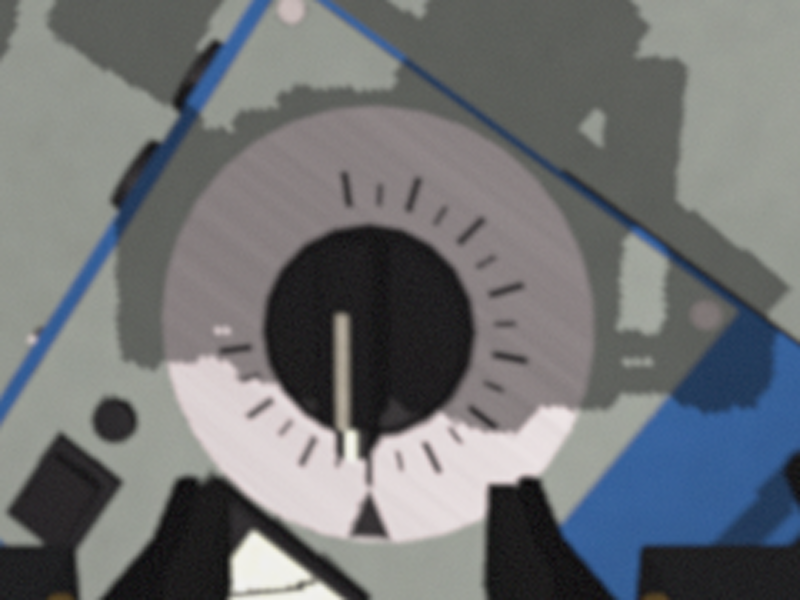

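```bash
python3 - <<'E'
from ch import *
W=cam("wrist");u=lambda x,y:((150+x*.35)/.7,(80+y*.35)/.7)
q=[0,0,.071];Rp=R(q);n=Rp[:,2];G=np.array([.6250,.2335,.1555]);c=G-.034*n
sk=onpl(W,u(369,330),c+.011*n,n);pl=onpl(W,u(378,325),c,n);m=onpl(W,u(368,491),c+.003*n,n)
f=lambda d:(Rp.T@d,np.arctan2(-(Rp.T@d)[1],(Rp.T@d)[0]))
print("skirt-ax",Rp.T@(sk-c),"plate",Rp.T@(pl-c))
print("mark from skirt",f(m-sk),"from plate",f(m-pl))
a=onpl(W,u(342,316),c+.038*n,n);b=onpl(W,u(343,425),c+.038*n,n);e=onpl(W,u(351,450),c+.028*n,n)
print("pointer",f(b-a),"nose from skirt",f(e-sk),"nose from plate",f(e-pl))
E
```

```text
skirt-ax [-0.0048  0.0025  0.011 ] plate [-0.0044  0.0028 -0.    ]
mark from skirt (array([ 0.027 , -0.0404, -0.008 ]), np.float64(0.9813975532365532)) from plate (array([ 0.0267, -0.0406,  0.003 ]), np.float64(0.9899558974895751))
pointer (array([ 0.0166, -0.0226,  0.    ]), np.float64(0.9368600381876973)) nose from skirt (array([ 0.0165, -0.0251,  0.017 ]), np.float64(0.9905901269392248)) nose from plate (array([ 0.0161, -0.0253,  0.028 ]), np.float64(1.0044265234675263))
```

The pointer is at about 0.96 against the mark's 0.98 in the same image frame, which is within tolerance (about 0.02-0.05 rad apart). Next is the cap.

```bash
python3 -m jog '[{"tx":0,"ty":0,"tz":-3,"roll":0.14,"jaw":0.8},{"tx":0,"ty":0,"tz":0,"roll":0.14,"jaw":0.8},{"tx":0,"ty":0,"tz":0,"roll":0.14,"jaw":0.8},{"tx":0,"ty":0,"tz":0,"roll":0.14,"jaw":0.8},{"tx":0,"ty":0,"tz":0,"roll":0.12,"jaw":0.8},{"tx":-4.5,"ty":-0.4,"tz":0,"roll":0,"jaw":0.8},{"tx":-4.5,"ty":-0.4,"tz":0,"roll":0,"jaw":0.8},{"tx":-4.5,"ty":-0.4,"tz":0,"roll":0,"jaw":0.8}]'|head -2; python3 -m jog '[{"tx":-4.5,"ty":0,"tz":0,"roll":0,"jaw":0.8},{"tx":-4.5,"ty":0,"tz":0,"roll":0,"jaw":0.8},{"tx":-4.5,"ty":0,"tz":0,"roll":0,"jaw":0.8},{"tx":-4.5,"ty":0,"tz":0,"roll":0,"jaw":0.8},{"tx":-4.5,"ty":0,"tz":0,"roll":0,"jaw":0.8},{"tx":-4.5,"ty":0,"tz":0,"roll":0,"jaw":0.8},{"tx":-4.5,"ty":0,"tz":0,"roll":0,"jaw":0.8},{"tx":-4.5,"ty":0,"tz":0,"roll":0,"jaw":0.8}]'; python3 -m jog '[{"tx":0,"ty":0,"tz":0,"roll":0,"jaw":0.8},{"tx":0,"ty":0,"tz":0,"roll":0,"jaw":0.8}]'
python3 - <<'E'
from h import *
np.set_printoptions(precision=4,suppress=True)
W=cam("wrist");s=read_state();R=s["tcp_rot"];p=s["position"]
im=W["img"][:,:,::-1].copy()
r=proj(W,p+R@[0,0,p[2]-.206])[0];cv2.drawMarker(im,(int(r[1]),int(r[0])),(0,0,255),0,8);print(r/.7)
for x in trace("wrist","cap")[:3]:
    ys,xs=np.nonzero(x["pixels"]);print(x["p"],np.array(x["bbox"])/.7)
for x in landmark_of("wrist","cap_top")[:3]: print(x["p"],np.array(x["point"])/.7,onz(W,x["point"],.206))
cv2.imwrite("pics/w4.png",cv2.resize(im,(800,600)));print(p,R[:,0],s["joint_positions"])
E
```

```text
time_s: 9.85
position: [0.6099, 0.0961, 0.2922]
time_s: 10.65
position: [0.6104, -0.2638, 0.2921]
tcp_rot: [[-0.001, 1.0, -0.006], [1.0, 0.001, 0.003], [0.003, -0.006, -1.0]]
force: [1.1, 0.4, -0.5]
opening: 0.798
grasp_force: 0.0
time_s: 10.85
position: [0.6106, -0.263, 0.2923]
tcp_rot: [[0.001, 1.0, -0.005], [1.0, -0.001, 0.003], [0.003, -0.005, -1.0]]
force: [-0.3, 0.1, -0.0]
opening: 0.8
grasp_force: 0.0
[312.1462 395.0739]
0.85 [  0.     222.5714  20.7143 118.    ]
0.79 [360.7143 274.5714  95.5714 153.2857]
0.61 [243.1429 392.7143 106.2857 120.7143]
0.64 [359.2857 406.1429] [ 0.6159 -0.2853  0.206 ]
[ 0.611  -0.2617  0.2928] [-0.0004  1.      0.0032] [-32.8035  30.8093  72.2497   0.0097  77.2675 -32.8264]
```

View pics/w4.png

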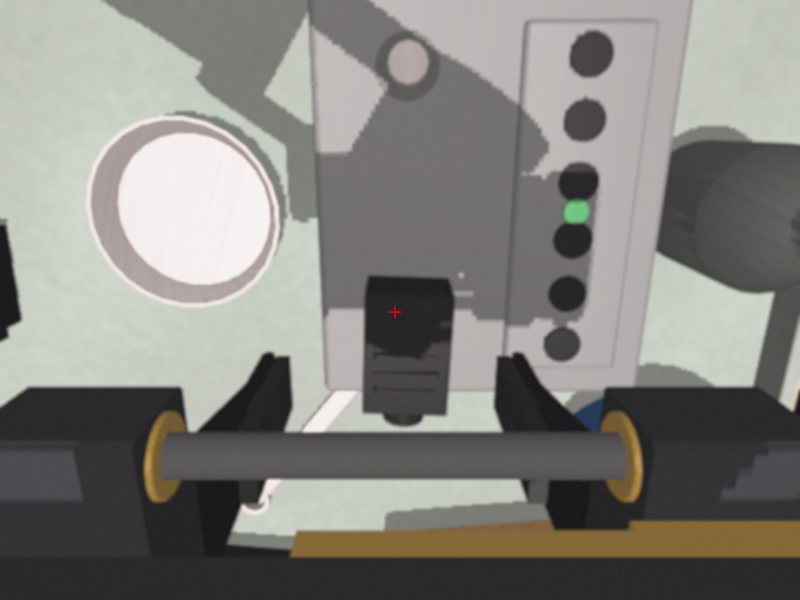

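The cap's top face spans columns 364-452 and rows 297-413, with its centre near (407,353) and the finger midpoint at 394. That puts its world position near (0.616,-0.281), which agrees with the top and side triangulation. Next I descend and grip.

```bash
python3 -m jog '[{"tx":-1.9,"ty":0.55,"tz":0,"roll":0.04,"jaw":0.72},{"tx":0,"ty":0,"tz":3,"roll":0,"jaw":0.72},{"tx":0,"ty":0,"tz":3,"roll":0,"jaw":0.72},{"tx":0,"ty":0,"tz":2,"roll":0,"jaw":0.72},{"tx":0,"ty":0,"tz":1.4,"roll":0,"jaw":0.72},{"tx":0,"ty":0,"tz":0,"roll":0,"jaw":0.72}]'; python3 -m jog '[{"tx":0,"ty":0,"tz":0,"roll":0,"jaw":0.4},{"tx":0,"ty":0,"tz":0,"roll":0,"jaw":0.4},{"tx":0,"ty":0,"tz":0,"roll":0,"jaw":0.4},{"tx":0,"ty":0,"tz":0,"roll":0,"jaw":0.4}]'
```

```text
time_s: 11.6
position: [0.6169, -0.2792, 0.1989]
tcp_rot: [[0.037, 0.999, -0.004], [0.999, -0.037, 0.003], [0.003, -0.004, -1.0]]
force: [-0.2, 0.6, 0.6]
opening: 0.717
grasp_force: 0.0
time_s: 12.0
position: [0.6183, -0.2816, 0.2026]
tcp_rot: [[0.039, 0.999, 0.002], [0.999, -0.039, -0.001], [-0.001, 0.002, -1.0]]
force: [0.0, 1.0, 1.6]
opening: 0.481
grasp_force: 30.0
```

```bash
python3 -m jog '[{"tx":0,"ty":0,"tz":-1,"roll":0,"jaw":0.4},{"tx":0,"ty":0,"tz":-1.5,"roll":0,"jaw":0.4},{"tx":0,"ty":0,"tz":-2,"roll":0,"jaw":0.4},{"tx":0,"ty":0,"tz":-2.5,"roll":0,"jaw":0.4},{"tx":0,"ty":0,"tz":-2,"roll":0,"jaw":0.4},{"tx":0,"ty":0,"tz":0,"roll":0,"jaw":0.4}]'
python3 - <<'E'
from h import *
np.set_printoptions(precision=4,suppress=True)
W=cam("wrist");T=cam("top");S=cam("side")
for C in(T,S): 
  for x in trace(C["name"],"dish")[:2]:
    ys,xs=np.nonzero(x["pixels"]);print(C["name"],x["p"],x["bbox"],onz(C,((ys.min()+ys.max())/2,(xs.min()+xs.max())/2),.028))
# dish rim ellipse from wrist (w4) coordinates not valid now; fit floor from top by threshold
g=T["img"][205:265,325:380].astype(int);cv2.imwrite("pics/w5.png",cv2.hconcat([cv2.resize(W["img"][:,:,::-1],(400,300)),cv2.resize(S["img"][150:360,200:480,::-1],(400,300))]))
print(read_state()["position"],read_state()["grasp_force"])
E
```

```text
time_s: 12.6
position: [0.6199, -0.2826, 0.2965]
tcp_rot: [[0.039, 0.999, 0.008], [0.999, -0.039, -0.005], [-0.005, 0.008, -1.0]]
force: [-0.4, 0.7, -1.1]
opening: 0.475
grasp_force: 30.0
side 0.82 [283.0, 271.7, 52.7, 41.0] [ 0.4397 -0.2608  0.028 ]
[ 0.6172 -0.2809  0.2897] 29.999746712855995
```

View pics/w5.png

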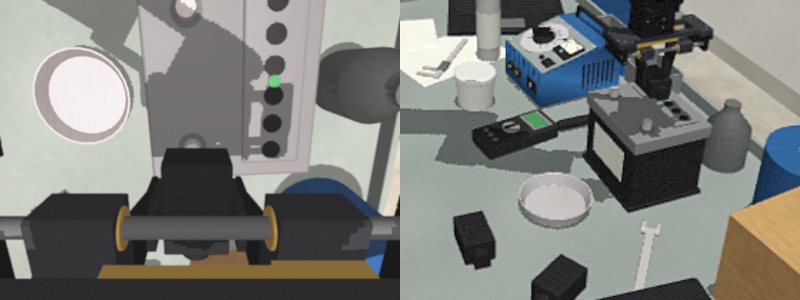

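The cap is held, the second post is now bare, and nothing else has been disturbed. I'll move over the dish and refine its position there.

```bash
python3 -m jog '[{"tx":0.3,"ty":-1.5,"tz":0,"roll":0,"jaw":0.4},{"tx":0.5,"ty":-3,"tz":0,"roll":0,"jaw":0.4},{"tx":0.5,"ty":-3,"tz":0,"roll":0,"jaw":0.4},{"tx":0.5,"ty":-3,"tz":0,"roll":0,"jaw":0.4},{"tx":0.5,"ty":-3,"tz":0,"roll":0,"jaw":0.4},{"tx":0.5,"ty":-2.5,"tz":2,"roll":0,"jaw":0.4},{"tx":0.1,"ty":-1.2,"tz":3,"roll":0,"jaw":0.4},{"tx":0,"ty":0,"tz":0,"roll":0,"jaw":0.4}]'
python3 - <<'E'
from h import *
np.set_printoptions(precision=4,suppress=True)
W=cam("wrist");s=read_state();print(s["position"],s["grasp_force"])
for x in trace("wrist","dish")[:2]:print(x["p"],np.array(x["bbox"])/.7)
for x in landmark_of("wrist","dish")[:2]:print(x["p"],np.array(x["point"])/.7,onz(W,x["point"],0))
p=s["position"];im=W["img"][:,:,::-1].copy()
for c,col in(((.446,-.248),(0,0,255)),((.443,-.254),(0,255,0))):
    a=np.linspace(0,6.3,60)
    for r,z in((.075,.028),(.061,.004)):
        P=proj(W,np.stack([c[0]+r*np.cos(a),c[1]+r*np.sin(a),0*a+z],1));cv2.polylines(im,[P[:,::-1].astype(np.int32)],False,col,1)
cv2.imwrite("pics/w6.png",cv2.resize(im,(800,600)))
E
```

```text
time_s: 13.65
position: [0.443, -0.2428, 0.2375]
tcp_rot: [[0.04, 0.999, -0.009], [0.999, -0.04, 0.008], [0.007, -0.009, -1.0]]
force: [-0.8, 0.9, -0.5]
opening: 0.482
grasp_force: 30.0
[ 0.4456 -0.2445  0.2395] 29.999708672985435
0.76 [295.1429 149.5714 210.5714 181.5714]
0.87 [250.     401.8571] [ 0.4468 -0.2455  0.    ]
```

View pics/w6.png

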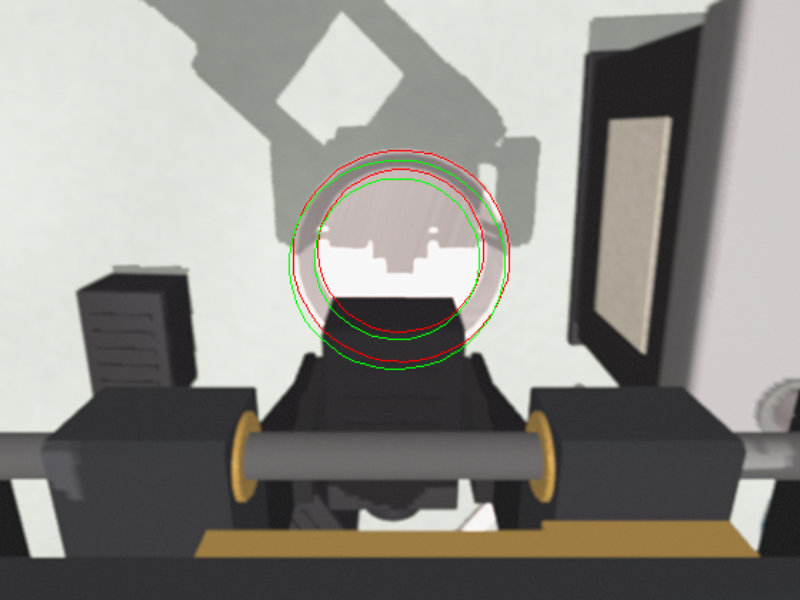

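The red overlay, a dish centre of (0.446,-0.247), fits the rim. The cap is centred over it, so I lower it.

```bash
python3 -m jog '[{"tx":0.2,"ty":0,"tz":2,"roll":0,"jaw":0.4},{"tx":0,"ty":0,"tz":4,"roll":0,"jaw":0.4},{"tx":0,"ty":0,"tz":4,"roll":0,"jaw":0.4},{"tx":0,"ty":0,"tz":4,"roll":0,"jaw":0.4},{"tx":0,"ty":0,"tz":3,"roll":0,"jaw":0.4},{"tx":0,"ty":0,"tz":2,"roll":0,"jaw":0.4},{"tx":0,"ty":0,"tz":0,"roll":0,"jaw":0.4},{"tx":0,"ty":0,"tz":0,"roll":0,"jaw":0.4}]';python3 -m jog '[{"tx":0,"ty":0,"tz":0.5,"roll":0,"jaw":0.4},{"tx":0,"ty":0,"tz":0.2,"roll":0,"jaw":0.4},{"tx":0,"ty":0,"tz":0,"roll":0,"jaw":0.4}]'
```

```text
time_s: 14.6
position: [0.4489, -0.2447, 0.0517]
tcp_rot: [[0.039, 0.999, 0.002], [0.999, -0.039, -0.001], [-0.001, 0.002, -1.0]]
force: [0.5, -0.1, -0.7]
opening: 0.48
grasp_force: 30.0
time_s: 14.9
position: [0.4477, -0.244, 0.0449]
tcp_rot: [[0.039, 0.999, 0.001], [0.999, -0.039, -0.001], [-0.001, 0.001, -1.0]]
force: [-0.2, -0.0, -0.1]
opening: 0.479
grasp_force: 30.0
```

```bash
python3 -m jog '[{"tx":0,"ty":0,"tz":0.5,"roll":0,"jaw":0.4},{"tx":0,"ty":0,"tz":0.2,"roll":0,"jaw":0.4},{"tx":0,"ty":0,"tz":0,"roll":0,"jaw":0.4}]';python3 -m jog '[{"tx":0,"ty":0,"tz":0.2,"roll":0,"jaw":0.4},{"tx":0,"ty":0,"tz":0,"roll":0,"jaw":0.4}]';python3 -m jog '[{"tx":0,"ty":0,"tz":0.15,"roll":0,"jaw":0.4},{"tx":0,"ty":0,"tz":0,"roll":0,"jaw":0.4}]'
```

```text
time_s: 15.2
position: [0.4471, -0.2435, 0.037]
tcp_rot: [[0.039, 0.999, -0.0], [0.999, -0.039, 0.0], [0.0, -0.001, -1.0]]
force: [0.3, 0.7, -0.4]
opening: 0.485
grasp_force: 30.0
time_s: 15.4
position: [0.4472, -0.2436, 0.035]
tcp_rot: [[0.039, 0.999, -0.0], [0.999, -0.039, 0.0], [0.0, -0.0, -1.0]]
force: [-0.0, -0.1, -0.7]
opening: 0.481
grasp_force: 30.0
time_s: 15.6
position: [0.4473, -0.2436, 0.0345]
tcp_rot: [[0.039, 0.999, 0.0], [0.999, -0.039, -0.0], [-0.0, 0.0, -1.0]]
force: [-0.8, 0.3, 6.9]
opening: 0.478
grasp_force: 30.0
```

The cover has touched the dish floor (+6.9 N), so I release and retreat.

```bash
python3 -m jog '[{"tx":0,"ty":0,"tz":-0.05,"roll":0,"jaw":0.55},{"tx":0,"ty":0,"tz":0,"roll":0,"jaw":0.68},{"tx":0,"ty":0,"tz":0,"roll":0,"jaw":0.68},{"tx":0,"ty":0,"tz":-1,"roll":0,"jaw":0.68},{"tx":0,"ty":0,"tz":-3,"roll":0,"jaw":0.68},{"tx":0,"ty":0,"tz":-4,"roll":0,"jaw":0.68},{"tx":0,"ty":0,"tz":-4,"roll":0,"jaw":0.68},{"tx":0,"ty":0,"tz":-4,"roll":0,"jaw":0.68}]';python3 -m jog '[{"tx":0,"ty":0,"tz":-4,"roll":0,"jaw":0.68},{"tx":0,"ty":0,"tz":-4,"roll":0,"jaw":0.68},{"tx":0,"ty":0,"tz":0,"roll":0,"jaw":0.68},{"tx":0,"ty":0,"tz":0,"roll":0,"jaw":0.68}]'
python3 - <<'E'
from h import *
np.set_printoptions(precision=4,suppress=True)
W=cam("wrist");T=cam("top");S=cam("side")
for n in("cap","cap_top"):
  for C,z in((W,.004),(S,.004)):
    for x in landmark_of(C["name"],n)[:4]:print(n,C["name"],round(x["p"],2),onz(C,x["point"],z+(.034 if n=="cap_top" else 0)))
a=cv2.resize(T["img"][105:210,130:270,::-1],(400,300),interpolation=2);b=cv2.resize(W["img"][:,:,::-1],(400,300));c=cv2.resize(S["img"][:,:,::-1],(400,300))
d=cv2.resize(S["img"][250:334,250:362,::-1],(400,300),interpolation=2)
cv2.imwrite("pics/w7.png",cv2.vconcat([cv2.hconcat([a,b]),cv2.hconcat([c,d])]))
E
```

```text
time_s: 16.4
position: [0.4469, -0.2434, 0.1962]
tcp_rot: [[0.039, 0.999, -0.0], [0.999, -0.039, 0.0], [0.0, -0.0, -1.0]]
force: [0.6, -0.4, 0.6]
opening: 0.679
grasp_force: 0.0
time_s: 16.8
position: [0.4474, -0.2437, 0.2756]
tcp_rot: [[0.039, 0.999, 0.002], [0.999, -0.039, -0.002], [-0.002, 0.002, -1.0]]
force: [-0.2, 0.0, 0.2]
opening: 0.677
grasp_force: 0.0
cap wrist 0.91 [ 0.2545 -0.2972  0.004 ]
cap wrist 0.68 [ 0.3542 -0.4609  0.004 ]
cap wrist 0.65 [ 0.4487 -0.2457  0.004 ]
cap side 0.88 [ 0.2538 -0.3071  0.004 ]
cap side 0.82 [ 0.4429 -0.2554  0.004 ]
cap side 0.57 [ 0.3501 -0.4682  0.004 ]
cap_top wrist 0.84 [ 0.3455 -0.47    0.038 ]
cap_top wrist 0.78 [ 0.4453 -0.2464  0.038 ]
cap_top wrist 0.73 [ 0.2492 -0.2988  0.038 ]
cap_top side 0.97 [ 0.45   -0.2451  0.038 ]
cap_top side 0.6 [ 0.3551 -0.4517  0.038 ]
cap_top side 0.6 [0.4264 0.1696 0.038 ]
cap_top side 0.58 [ 0.2563 -0.2881  0.038 ]
```

View pics/w7.png

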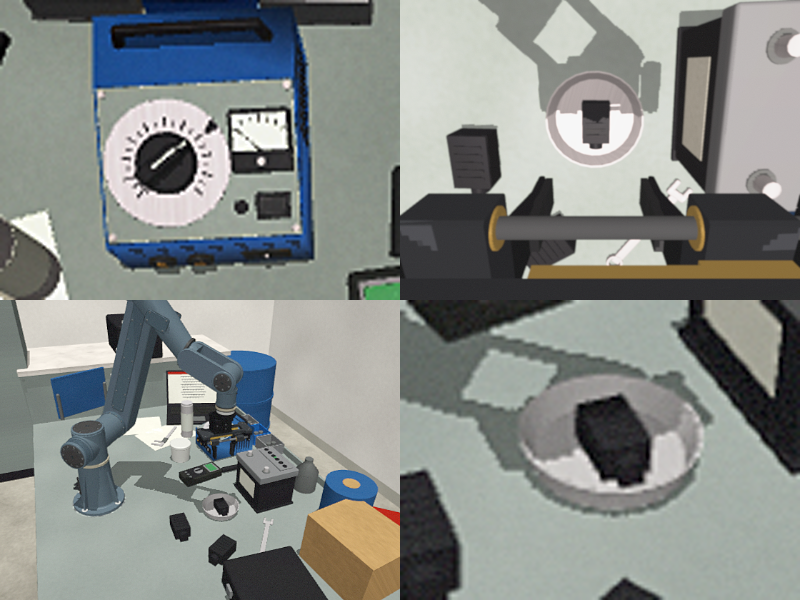

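The cover lies flat and centred in the dish, within about 3 mm. The pointer lines up with the triangle in the top crop, and the bystanders have not moved.

```bash
python3 -c "
from rig import *
print(hand_in())"
```

```text
the job is handed in; nothing more can be done
None
```

The job is handed in: the cover lies flat, right way up and centred (about 3 mm off) in the dish, the knob pointer is on the triangular mark to about 0.05 rad by the camera images, and nothing else was moved; no verdict came back.

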